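# Raise the hold-down arm over the sample tubes

### The job

On the bench are two tube stations, each with a counterweighted hold-down arm lowered over its rack. At the station that has tubes in its rack, push the sloping plate at the free end of the arm up and back with the fingertips, gently and without gripping it, past its balance point until it stays fully raised by itself; then move clear. Leave the other station's arm down, the tubes seated in their rack, and the bottle and jar where they stand.

Things in the scene. Friction and masses are not known exactly. Their poses are not given: they have to be found in the camera images.
- station_a: fixed tube station holding the four tubes: grey base plate 210 x 120 x 12 mm, white 6-hole tube rack (70 x 95 mm, top 52 mm above the bench) and behind it two aluminium uprights 148 mm tall carrying the hold-down arm. Origin: centre of the underside, on the bench; its +x runs from the arm's free end (the end nearer the robot) to the uprights, z up
- bar_a (a joint): angle of the tubes' station's arm (rad): 0 = lowered, level over the rack, on a stop; 1.3 = raised, nearly upright, on a stop; growing = free end goes up and back over the uprights. Steel counterweight (42 mm cylinder) above the hinge. Balance at about 0.71: below it the arm falls shut, beyond it falls to 1.3 and stays. Some 1 to 2 N on the push plate's underside lifts it; light damping
- lip_a (a point): middle of the upper edge of the bare steel push plate at the free end of the tubes' station's arm (69 mm long, 90 mm wide, 5 mm thick); the plate slopes up, away from the hinge, at 53 degrees. Lowered, this edge is 205 mm from the hinge axis level and 55 mm above it, 185 mm above the bench; it turns with the arm. In front of and below the plate all is free down to the bench and base; rack front 70 mm behind this edge
- pivot_a (a point): point on the hinge axis of the tubes' station's arm, midway between the uprights, 130 mm above the bench, fixed to the station; its x axis points from the free end towards the uprights, its y along the hinge axis
- station_b: fixed tube station with the empty rack, otherwise the same: grey base plate 210 x 120 x 12 mm, white 6-hole tube rack (70 x 95 mm, top 52 mm above the bench) and behind it two aluminium uprights 148 mm tall carrying the hold-down arm. Origin: centre of the underside, on the bench; its +x runs from the arm's free end (the end nearer the robot) to the uprights, z up
- bar_b (a joint): angle of the empty station's arm (rad): 0 = lowered, level over the rack, on a stop; 1.3 = raised, nearly upright, on a stop; growing = free end goes up and back over the uprights. Steel counterweight (42 mm cylinder) above the hinge. Balance at about 0.71: below it the arm falls shut, beyond it falls to 1.3 and stays. Some 1 to 2 N on the push plate's underside lifts it; light damping. Leave it down
- lip_b (a point): middle of the upper edge of the bare steel push plate at the free end of the empty station's arm (69 mm long, 90 mm wide, 5 mm thick); the plate slopes up, away from the hinge, at 53 degrees. Lowered, this edge is 205 mm from the hinge axis level and 55 mm above it, 185 mm above the bench; it turns with the arm. In front of and below the plate all is free down to the bench and base; rack front 70 mm behind this edge
- pivot_b (a point): point on the hinge axis of the empty station's arm, midway between the uprights, 130 mm above the bench, fixed to the station; its x axis points from the free end towards the uprights, its y along the hinge axis
- tube0_mid (a point): centre of a loose clear plastic tube with a grey cap, 13 mm in diameter (cap 16 mm), 93 mm tall, upright in the rack of station_a, its top 111 mm above the bench; to stay seated
- tube1_mid (a point): centre of a loose clear plastic tube with a grey cap, 13 mm in diameter (cap 16 mm), 93 mm tall, upright in the rack of station_a, its top 111 mm above the bench; to stay seated
- tube2_mid (a point): centre of a loose clear plastic tube with a grey cap, 13 mm in diameter (cap 16 mm), 93 mm tall, upright in the rack of station_a, its top 111 mm above the bench; to stay seated
- tube3_mid (a point): centre of a loose clear plastic tube with a grey cap, 13 mm in diameter (cap 16 mm), 93 mm tall, upright in the rack of station_a, its top 111 mm above the bench; to stay seated
- reagent_mid (a point): centre of a loose amber bottle, 44 mm in diameter, 100 mm tall, standing behind and between the stations; bystander
- jar_mid (a point): centre of a loose white jar, 52 mm in diameter, 60 mm tall, standing on the left of the bench; bystander

How it is judged (in metres and radians):
On the way:
1. the tubes' arm is pushed past its balance point (value of joint bar_a above 0.85 rad), for 0.02 s.
At the end, for the whole second after the job is handed in: the arm over the tubes stays raised by itself at more than 1.2 rad (its stop is at 1.3) and at rest, the other arm is down (under 0.05 rad), the tubes are within 10 mm of where they stood, the bottle and jar within 20 mm (value of joint bar_a above 1.2 rad and velocity of joint bar_a between -0.05 and 0.05 rad/s and value of joint bar_b below 0.05 rad and distance of each of tube0_mid, tube1_mid, tube2_mid, tube3_mid from where it was at the start of the episode below 0.01 m and distance of each of reagent_mid, jar_mid from where it was at the start of the episode below 0.02 m); the robot touches nothing.
It fails at once if the other station's arm is raised (value of joint bar_b above 0.15 rad).
It fails at once if a tube is lifted or knocked out of place (over 10 mm) (distance of any of tube0_mid, tube1_mid, tube2_mid, tube3_mid from where it was at the start of the episode above 0.01 m).
It fails at once if the bottle or jar is moved over 20 mm (distance of any of reagent_mid, jar_mid from where it was at the start of the episode above 0.02 m).
It fails at once if the arm is gripped or forced: more than 15 N between robot and arm (contact force between any of the arm, the fingers and bar_a above 15 N).
It also fails if it takes over 40 s, if anything falls off the work surface, if the arm or the gripper's body presses on something with over 40 N, if the wrist force passes 120 N, or if a joint passes its speed limit or range.

### The arm

A 6-joint arm with a two-finger parallel gripper is mounted at the origin on the work surface. World frame = base frame: x ahead of the robot, y to its left, z up, the work surface at z = 0. Lengths are in m, angles in degrees, forces in N, time in s.
With the tool pointing down it reaches from about 0.4 to 0.825 m from the base axis. Payload 7 kg.
Tool frame: the origin (TCP) lies at the very end of the fingers, on their centre line; the grasp point (between the pads) lies 19 mm behind it; z points along the fingers, y is the line along which they close (so a half turn about z gives the same grasp; the last joint's range is limited). The gripper opens to 88 mm and grips with 3 to 60 N. Pads are 19 mm wide; open, the fingers measure 130 mm over their backs; the gripper's body (78 mm by 193 mm) begins 47 mm behind the grasp point.
Start: joints at [-47.836, 20.546, 0.682, 0, -70.136, -16.507], TCP at [0.292, -0.608, 0.227] pointing down, gripper open.
Joint ranges: [-176.03, 176.03], [-82.01, 121.73], [-58.28, 71.71], [-173.87, 95.51], [-174.79, -0.11], [-173.66, 173.66]. Speed limits (degrees/s): [136.94, 136.94, 172.46, 180, 180, 180].

### API

Orientations are given as [roll, pitch, yaw] about the fixed x, y, z axes, in that order (R = Rz(yaw) Ry(pitch) Rx(roll)).
In Python, from plant import ctrl, viewer gives the robot as it stands.
- The arm moves only by the tool servo_tool, never from a script. Its argument "rows" is a list of rows, each a list of 6 numbers: the shift along the world's x, y, z in mm, then the turn, a rotation vector about the world's x, y, z in degrees. A call has 1 to 5 rows; each row shifts and turns the commanded pose from where the row before left it; what a row does not reach is not made up. A row lasts 1/12 s, in which the tool goes at most 41.7 mm and 7.16 degrees, less where a joint would pass 70% of its speed; a pose out of reach is approached as far as the arm can. A call is refused whole if a number of a shift passes 41.7 or a number of a turn 7.16, either way. A call with a gripper value outside its range is refused whole. "fingers" is the finger opening in mm, from 0 to 87.6, set as the call begins (left out, the last holds). The fingers move at their own pace and stop on an object; the grip force is fixed at half the most. Time passes only in rows, so rows that do not move let the fingers close. It gives the time, the measured TCP pose, the force and the opening at its end, in the units of the state.
- ctrl.get_obs(): the state, without advancing time (a new reading comes with each control period).
- viewer.snapshot(name): name is "side" or "top"; returns (picture, depth): 384x512x3 uint8, red, green, blue; 384x512 float32, m along the optical axis (not along the pixel's ray), 0 where there is no reading.
- viewer.calibration(name): a dict with "fx", "fy", "cx", "cy" (pixels), "k1" (the pictures are not rectified: a ray, as slopes to the right and down, at radius r is drawn at 1 + k1 r^2 times it, then the intrinsics apply), "origin" and "rotation" of the camera in the world. Camera axes: x right, y up, looking along -z (the intrinsics and any distortion apply to the point x, -y, -z); pixel columns grow to the right and rows downward; lengths in m; the calibration is good to about 2 mm. A picture is of the moment at which its call begins. calibration takes no time and is no camera call.
- ctrl.close_job(): hands the job in, once; it reports no verdict.
The state is a dict: "clock": time; "joint_pos": joint angles; "qvel": joint speeds; "tau": joint torques, N m; "tool_pos": TCP position; "orientation": TCP orientation; "force": force on the tool from outside, world axes, zero at the start; "moment": the same for the moment, N m; "opening": finger opening in m.
Only numpy, scipy, OpenCV 4.12 (cv2) and the standard library are available. Lean on these libraries where they do the work, as an engineer would, in place of code of your own. Each camera call takes 0.05 s, during which the arm holds its last target. There are 200 camera calls.

## Working session

There is one attempt and no reset: what is moved stays moved. The work goes in short steps, Python scripts to look and compute and a tool call to move; the robot and the scene stay as the last step left them, time stands still between calls to the robot, and variables do not carry over. Pictures are saved under pics/ and viewed, on a budget of 10 in all, crops included, one or two more only if the job needs it, and the job is handed in when it is done.

Besides the shell and the picture viewer there is one more tool, called after "Emit:" as name(argument=value, ...) on one line, values as JSON. servo_tool: Moves the arm, as the interface text tells. Its arguments: {"type":"object","properties":{"rows":{"type":"array","items":{"type":"array","items":{"type":"number"}}},"fingers":{"type":"number"}},"required":["rows"]}

```bash
mkdir -p pics; cat > h.py <<'E'
import numpy as np, cv2
from plant import ctrl, viewer
def pts(name, depth):
    c=viewer.calibration(name); h,w=depth.shape
    v,u=np.mgrid[:h,:w].astype(float)
    K=np.array([[c['fx'],0,c['cx']],[0,c['fy'],c['cy']],[0,0,1]])
    xy=cv2.undistortPoints(np.stack([u,v],-1).reshape(-1,1,2),K,np.array([c['k1'],0,0,0.])).reshape(h,w,2)
    P=np.stack([xy[...,0]*depth,-xy[...,1]*depth,-depth],-1)
    return P@np.array(c['rotation']).T+np.array(c['origin'])
E
python3 - <<'E'
from h import *
for n in ('top','side'):
    im,d=viewer.snapshot(n); cv2.imwrite(f'pics/{n}0.png',im[...,::-1]); np.save(n+'0.npy',pts(n,d)); np.save(n+'0d.npy',d)
    c=viewer.calibration(n); print(n,c['origin'],c['k1'],(d>0).mean())
print(ctrl.get_obs())
E
```

```text
Traceback (most recent call last):
  File "h.py", line 9, in pts
    return P@np.array(c['rotation']).T+np.array(c['origin'])
           ~~~~~~~~~~~~~~~~~~~~~~~~~~~^~~~~~~~~~~~~~~~~~~~~~
ValueError: operands could not be broadcast together with shapes (384,512) (3,)
```

View pics/top0.png

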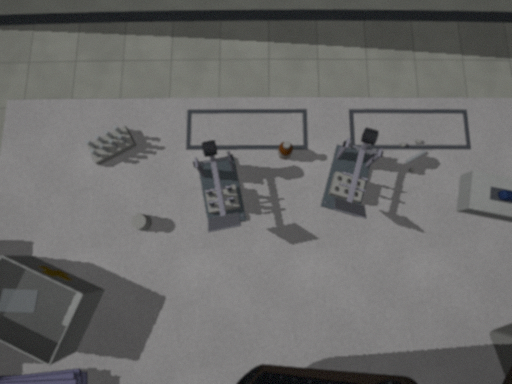

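The top view shows stations at about (220,190) and (350,180), the bottle at (286,150) and the jar at (144,221). I can't yet tell which rack holds the tubes. The rotation isn't a 3x3 matrix, so I'll check its format.

```bash
python3 - <<'E'
from h import *
for n in ('top','side'): print(viewer.calibration(n))
print(ctrl.get_obs())
im,d=viewer.snapshot('side'); cv2.imwrite('pics/side0.png',im[...,::-1]); np.save('side0d.npy',d);print((d>0).mean())
im,d=viewer.snapshot('top'); np.save('top0d.npy',d);print((d>0).mean())
cv2.imwrite('pics/topc.png',cv2.resize(im[120:250,180:400,::-1],None,fx=3.5,fy=3.5,interpolation=cv2.INTER_CUBIC))
E
```

```text
{'fx': 378.3826184855512, 'fy': 378.3826184855512, 'cx': 253.82867906702535, 'cy': 188.50969429318693, 'k1': -0.04228742326269981, 'origin': array([0.44069785, 0.08419765, 1.19310392]), 'rotation': array([ 10.35635831,   0.57661304, -90.04971244])}
{'fx': 426.50262193042477, 'fy': 426.50262193042477, 'cx': 249.76051729972693, 'cy': 193.59764073192417, 'k1': 0.03595152061921729, 'origin': array([0.22004739, 0.86361158, 0.5928777 ]), 'rotation': array([  62.48782035,    1.28077288, -154.22637968])}
{'clock': 0.05, 'joint_pos': array([-4.78364513e+01,  2.05918413e+01,  6.34052443e-01, -2.08358863e-02,
       -7.01377875e+01, -1.65062662e+01]), 'qvel': array([ 0.04593931, -0.02135065, -0.03567955, -0.01879103, -0.04825117,
       -0.01705206]), 'tau': array([-2.57170213e-03, -5.84673536e+01,  2.94055903e+01,  7.02605814e+00,
        1.01897164e-02, -5.59222974e-05]), 'tool_pos': array([ 0.29201873, -0.60800711,  0.22561799]), 'orientation': array([ 1.79902797e+02, -8.37803539e-03, -1.54349806e+02]), 'force': array([ 0.8079886 , -0.84754061,  0.20597159]), 'moment': array([0.04096411, 0.02790783, 0.0340862 ]), 'opening': 0.08751928688154834}
0.9959360758463541
0.9961649576822916
```

View pics/side0.png

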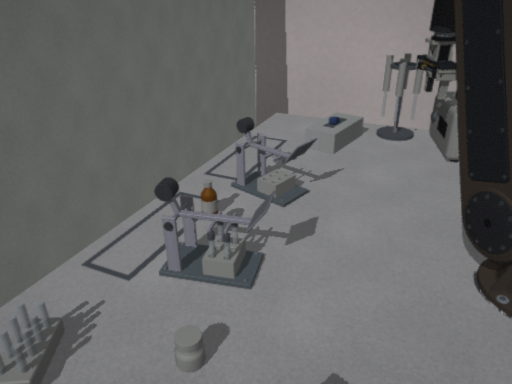

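View pics/topc.png

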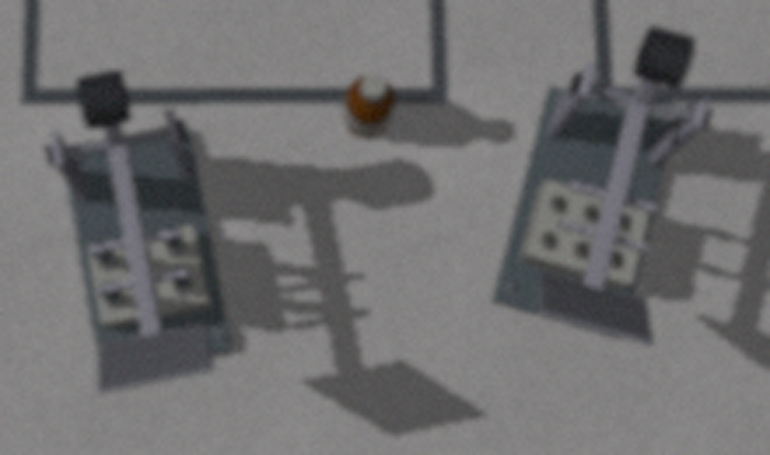

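Station_a is the left one in the top view and the nearer one in the side view, with four tubes in its rack. Its plate edge in the side view is near (255,215). The right rack is empty. Next I'll measure with the depth images.

```bash
sed -i "s/^import numpy.*/&\nfrom scipy.spatial.transform import Rotation as Ro/; s/np.array(c\['rotation'\]).T/Ro.from_euler('xyz',c['rotation'],degrees=True).as_matrix().T/" h.py
python3 - <<'E'
from h import *
T=pts('top',np.load('top0d.npy')); S=pts('side',np.load('side0d.npy'))
print('bench z',np.median(T[250:300,250:350,2]),np.median(S[300:350,300:400,2]))
def show(n,P,m):
    q=P[m]; 
    if len(q)<4: print(n,len(q)); return
    print(n,len(q),'mean',q.mean(0).round(4)); return q
# crop px -> image: /3.5 + (180,120)
v,u=np.mgrid[:384,:512]
reg=(u>190)&(u<250)&(v>135)&(v<240)
q=show('base',T,reg&(T[...,2]>.006)&(T[...,2]<.02))
r=cv2.minAreaRect(q[:,:2].astype(np.float32)); print('base rect',r)
a=show('plate+arm z>.1',T,reg&(T[...,2]>.125))
r=cv2.minAreaRect(a[:,:2].astype(np.float32)); print(r)
# plate pixels: crop polygon
pl=np.zeros((384,512),np.uint8); cv2.fillPoly(pl,[(np.array([[100,345],[210,332],[212,370],[100,388]])/3.5+[180,120]).astype(int)],1)
p=T[pl>0]; p=p[p[:,2]>.1]; print('plate z',np.percentile(p[:,2],[0,5,50,95,100]).round(3)); r=cv2.minAreaRect(p[:,:2].astype(np.float32)); print(r, cv2.boxPoints(r))
top=p[p[:,2]>np.percentile(p[:,2],80)]; print('upper',top.mean(0), np.ptp(top,axis=0))
c=p.mean(0); w=np.linalg.svd(p-c)[2][2]; print('normal',w)
# arm bar line
b=T[reg&(T[...,2]>.125)&(T[...,2]<.16)&(v<210)&(v>165)]; c,_=b.mean(0),0; print('arm',c,np.linalg.svd(b-c)[2][0])
w=T[reg&(T[...,2]>.17)&(v<165)]; print('cw',w.mean(0) if len(w) else 0,len(w))
# side
sr=(u>150)&(u<275)&(v>170)&(v<290)
g=S[sr&(S[...,2]>.12)&(u>245)&(u<275)]; print('side plate',len(g),g.min(0),g.max(0),g.mean(0))
E
```

```text
bench z -0.0014535281974568104 0.000651156446304979
base 1060 mean [0.6695 0.1986 0.0111]
base rect ((0.6899084448814392, 0.20096948742866516), (0.2861519455909729, 0.13536511361598969), 9.831721305847168)
plate+arm z>.1 1232 mean [0.6271 0.1955 0.1683]
((0.5921149253845215, 0.18254433572292328), (0.3419668674468994, 0.11599757522344589), 14.266770362854004)
plate z [0.133 0.139 0.163 0.184 0.187]
((0.5378750562667847, 0.17724448442459106), (0.03966856375336647, 0.08830585330724716), 8.500174522399902) [[0.5117323  0.21798065]
 [0.524785   0.1306448 ]
 [0.56401783 0.13650832]
 [0.55096513 0.22384417]]
upper [0.5223099  0.1711728  0.18226226] [0.01895607 0.08572294 0.00968942]
normal [-0.77604381 -0.15534176 -0.61124868]
arm [0.63958832 0.20074486 0.13348013] [-0.9462566  -0.32277316 -0.02039445]
cw [0.72675012 0.21317208 0.22799975] 214
side plate 349 [0.22004739 0.12947429 0.12832461] [0.57165507 0.86361158 0.5928777 ] [0.52524699 0.21089892 0.17739232]
```

Station_a's yaw is about 10.5°, the lip is at about (0.513, 0.174, 0.185) and the hinge at about (0.715, 0.211, 0.13). The measured edge height of 0.187 and plate width of 88 mm match the given sizes. I'll travel over at a safe height with the fingers closed.

Emit:
servo_tool(rows=[[8,38,7,0,0,-3],[8,38,7,0,0,-3],[8,38,7,0,0,-3],[8,38,7,0,0,-3],[8,38,7,0,0,-3]], fingers=0)

```text
clock: 0.57
tool_pos: [0.332, -0.4167, 0.2614]
orientation: [180.0, -0.0, -169.5]
force: [1.8, 1.3, -0.2]
opening: 0.0599
```

Emit:
servo_tool(rows=[[8,38,0,0,0,0],[8,38,0,0,0,0],[8,38,0,0,0,0],[8,38,0,0,0,0],[8,38,0,0,0,0]])

```text
clock: 0.98
tool_pos: [0.3719, -0.2267, 0.2616]
orientation: [-180.0, 0.0, -169.4]
force: [1.0, 0.0, -0.0]
opening: 0.0265
```

Emit:
servo_tool(rows=[[8,38,0,0,0,0],[8,38,0,0,0,0],[8,38,0,0,0,0],[8,38,0,0,0,0],[8,38,0,0,0,0]])

```text
clock: 1.4
tool_pos: [0.4119, -0.0366, 0.2618]
orientation: [180.0, 0.1, -169.3]
force: [1.6, 0.0, -0.8]
opening: 0.0005
```

Emit:
servo_tool(rows=[[3,38,0,0,0,0],[3,38,0,0,0,0],[3,38,0,0,0,0],[3,38,0,0,0,0],[3,38,0,0,0,0]])

```text
clock: 1.82
tool_pos: [0.4267, 0.1535, 0.2617]
orientation: [180.0, 0.0, -169.3]
force: [1.6, -0.3, 0.6]
opening: 0.0005
```

Emit:
servo_tool(rows=[[0,0,-5,1.2,-6.4,0],[0,0,-5,1.2,-6.4,0],[0,0,-5,1.2,-6.4,0],[0,0,-5,1.2,-6.4,0],[0,0,-5,1.2,-6.4,0]])

```text
clock: 2.23
tool_pos: [0.4329, 0.1543, 0.2511]
orientation: [179.6, 30.9, -169.7]
force: [-75.7, -104.8, -177.3]
opening: 0.0007
```

Emit:
servo_tool(rows=[[0,0,-5,1.2,-6.4,0],[0,0,-5,1.2,-6.4,0],[0,0,-5,1.2,-6.4,0],[0,0,-5,1.2,-6.4,0],[0,0,0,0,0,0]])

```text
clock: 2.65
tool_pos: [0.4848, 0.1602, 0.3682]
orientation: [179.9, 46.3, -168.8]
force: [-0.2, -1.1, 0.1]
opening: 0.0007
```

The force reading spiked to about 220 N during the tilt and the pose was pushed off its path. I'll stop and look.

```bash
python3 - <<'E'
from h import *
o=ctrl.get_obs(); print({k:np.round(v,3) for k,v in o.items()})
im,d=viewer.snapshot('side'); cv2.imwrite('pics/side1.png',im[...,::-1])
S=pts('side',d);S0=pts('side',np.load('side0d.npy'))
E
```

```text
{'clock': np.float64(2.65), 'joint_pos': array([  50.588,  -25.477,  -58.139,   58.537,  -32.388, -173.594]), 'qvel': array([ 2.097,  1.553, -1.148, -7.202, -3.813, -0.346]), 'tau': array([-0.522,  3.508, 31.061,  5.847,  0.849,  0.103]), 'tool_pos': array([0.485, 0.16 , 0.368]), 'orientation': array([ 179.889,   46.282, -168.776]), 'force': array([-0.188, -1.079,  0.07 ]), 'moment': array([-0.544,  2.374, -0.025]), 'opening': np.float64(0.001)}
```

View pics/side1.png

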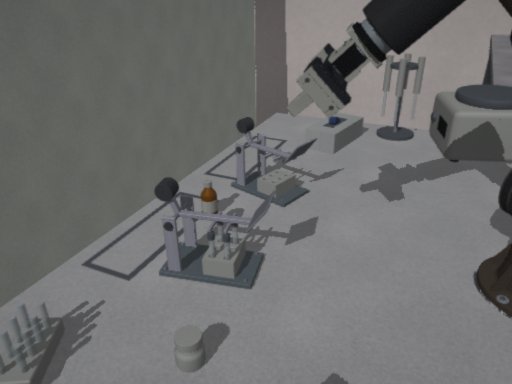

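Nothing in the scene was touched. The arm ran into joint limits (j3 and j6) and its wrist was twisted, so this approach was too close in for that tilt. I'll back out slowly, untilting and moving outward at height, and log joints for a kinematic fit.

Emit:
servo_tool(rows=[[5,0,3,-0.6,3.2,0],[5,0,3,-0.6,3.2,0],[5,0,3,-0.6,3.2,0],[5,0,3,-0.6,3.2,0],[5,0,3,-0.6,3.2,0]])

```text
clock: 3.12
tool_pos: [0.5078, 0.1616, 0.3783]
orientation: [179.7, 29.3, -168.8]
force: [1.3, -0.3, 0.7]
opening: 0.0007
```

```bash
cat > lg.py <<'E'
from plant import ctrl; import json
o=ctrl.get_obs(); r=[o[k].tolist() for k in ('joint_pos','tool_pos','orientation')]; open('log.jsonl','a').write(json.dumps(r)+'\n')
print(o['clock'],[round(x,2) for x in r[0]],o['force'].round(1))
E
python3 lg.py
```

```text
3.1167 [50.98, -15.7, -33.6, 23.42, -51.01, -141.15] [ 1.3 -0.3  0.7]
```

Emit:
servo_tool(rows=[[5,0,3,-0.6,3.2,0],[5,0,3,-0.6,3.2,0],[5,0,3,-0.6,3.2,0],[5,0,3,-0.6,3.2,0],[0,0,0,0,0,0]])

```text
clock: 3.53
tool_pos: [0.5304, 0.1622, 0.3903]
orientation: [179.7, 16.2, -168.9]
force: [0.4, 0.4, 1.1]
opening: 0.0003
```

```bash
python3 lg.py
cat >> log.jsonl <<'E'
[[50.588,-25.477,-58.139,58.537,-32.388,-173.594],[0.485,0.160,0.368],[179.889,46.282,-168.776]]
[[-47.836,20.592,0.634,-0.0208,-70.138,-16.506],[0.29202,-0.60801,0.22562],[179.903,-0.008,-154.350]]
E
cat > fit.py <<'E'
import numpy as np, json
from scipy.optimize import least_squares
from scipy.spatial.transform import Rotation as Ro
D=[json.loads(l) for l in open('log.jsonl')]
ax0=np.array([[0,0,1],[0,1,0],[0,-1,0],[1,0,0],[0,-1,0],[1,0,0]],float)
def fk(p,q):
    # product of rotations: fixed link vectors p (7x3), axes ax (signed), link-frame tool rot
    R=Ro.identity(); t=np.zeros(3); L=p[:21].reshape(7,3)
    for i in range(6):
        t=t+R.apply(L[i]); R=R*Ro.from_rotvec(ax[i]*np.radians(q[i]))
    return t+R.apply(L[6]), R
E
python3 - <<'E'
from h import *
import sys; sys.argv=['']
exec(open('fit.py').read())
import itertools
best=[]
for s in itertools.product([1,-1],repeat=6):
    ax=ax0*np.array(s)[:,None]
    # check orientation consistency: R_i^T * Rmeas constant
    Rt=[fk(np.zeros(21),d[0])[1].inv()*Ro.from_euler('xyz',d[2],degrees=True) for d in D]
    e=max((Rt[0].inv()*r).magnitude() for r in Rt)
    best.append((np.degrees(e),s,Rt[0].as_matrix().round(2).tolist()))
best.sort(key=lambda b:b[0])
for b in best[:4]: print(b)
E
```

```text
3.5333 [43.06, -5.24, -14.43, 8.95, -67.01, -124.42] [0.4 0.4 1.1]
(np.float64(0.0012224569495812884), (1, 1, 1, -1, 1, -1), [[0.0, 0.0, 1.0], [-1.0, -0.0, 0.0], [0.0, -1.0, 0.0]])
(np.float64(28.007723679130702), (-1, 1, -1, -1, -1, -1), [[-0.65, 0.26, -0.72], [0.73, 0.47, -0.49], [0.21, -0.84, -0.5]])
(np.float64(29.09959557863831), (1, 1, -1, 1, -1, 1), [[-0.55, -0.32, -0.78], [-0.83, 0.1, 0.55], [-0.1, 0.94, -0.32]])
(np.float64(33.583069133348005), (-1, 1, 1, 1, 1, 1), [[0.03, -0.2, 0.98], [0.94, 0.33, 0.03], [-0.33, 0.92, 0.2]])
```

```bash
cat >> fit.py <<'E'
ax=ax0*np.array([1,1,1,-1,1,-1])[:,None]
RT=np.array([[0,0,1],[-1,0,0],[0,-1,0]],float)
# free params: L1x L1y L1z L2z L3z L4x L5y? tool x,y,z
idx=[3,4,5,8,11,15,18]
def lin(q):
    return np.stack([fk(np.eye(21)[i],q)[0] for i in idx],1)
A=np.vstack([lin(d[0]) for d in D]); b=np.concatenate([d[1] for d in D])
sol,_,rk,sv=np.linalg.lstsq(A,b,rcond=None); P=np.zeros(21); P[idx]=sol
E
python3 - <<'E'
exec(open('fit.py').read())
print(dict(zip(idx,sol.round(4))),rk,sv.round(3)); print((A@sol-b).round(4))
for extra in ([19],[17],[20],[17,19,20],[16]):
    i2=idx+extra; idx_=idx; idx=i2
    A=np.vstack([lin(d[0]) for d in D]); s,r,rk,sv=np.linalg.lstsq(A,b,rcond=None); print(extra,s.round(4),rk,np.abs(A@s-b).max(),sv[-1].round(4)); idx=idx_
E
```

```text
{3: np.float64(0.4589), 4: np.float64(-0.1901), 5: np.float64(0.0437), 8: np.float64(0.4927), 11: np.float64(0.0674), 15: np.float64(0.1326), 18: np.float64(0.1326)} 6 [4.257 2.298 2.019 0.605 0.356 0.177 0.   ]
[-0.0151  0.0144 -0.0274 -0.0179  0.0046 -0.044   0.0296 -0.024  -0.006
  0.0066 -0.0048  0.0775]
[19] [ 0.4384 -0.2081 -0.0797  0.4457  0.1308  0.0799  0.0799  0.0434] 7 0.07507763196154055 0.0
[17] [ 0.1884 -0.1924  0.0549  0.5926  0.1365  0.2481  0.2481  0.2126] 7 0.03725277992708498 0.0
[20] [ 0.4171 -0.2209 -0.1807  0.6961  0.1606  0.1642  0.1642 -0.0675] 7 0.06806523753430882 0.0
[17, 19, 20] [ 0.1346 -0.2638 -0.4614  0.8955  0.3515  0.2379  0.2379  0.1814  0.0407
 -0.12  ] 9 0.018788664765986618 0.0
[16] [ 0.4556 -0.1234 -0.0122  0.5308  0.0578  0.1304  0.1304 -0.079 ] 7 0.05498761355750126 0.0
```

```bash
sed -i 's/^idx=.*/idx=[3,4,5,8,9,11,18,17]/' fit.py
python3 - <<'E'
exec(open('fit.py').read())
print(dict(zip(idx,sol.round(4))),rk,sv.round(3)); print((A@sol-b).round(4))
for i2 in ([4,5,8,9,11,18],[4,5,8,9,11,18,17],[4,5,8,9,11,18,16],[3,4,5,8,9,18],[3,4,5,8,9,18,17],[3,4,5,8,9,11,18],[4,5,8,9,18,16,17]):
    idx=i2
    A=np.vstack([lin(d[0]) for d in D]); s,r,rk,sv=np.linalg.lstsq(A,b,rcond=None); print(i2,s.round(4),rk,np.abs(A@s-b).max().round(4),sv[-1].round(4))
E
```

```text
{3: np.float64(0.0442), 4: np.float64(-0.1837), 5: np.float64(0.1447), 8: np.float64(0.5996), 9: np.float64(0.143), 11: np.float64(0.1243), 18: np.float64(0.5388), 17: np.float64(0.2166)} 8 [3.904 3.4   2.082 0.731 0.446 0.28  0.167 0.141]
[ 0.0114  0.0089  0.0153 -0.0032 -0.0086 -0.0153 -0.0038 -0.0058 -0.0092
  0.0066  0.0048  0.0092]
[4, 5, 8, 9, 11, 18] [-0.1577  0.232   0.5347  0.431   0.1133  0.4078] 6 0.0723 0.166
[4, 5, 8, 9, 11, 18, 17] [-0.1817  0.1551  0.6084  0.1693  0.1329  0.5612  0.2287] 7 0.0184 0.1632
[4, 5, 8, 9, 11, 18, 16] [-3.000e-04  1.987e-01  6.016e-01  4.635e-01  3.000e-04  3.783e-01
 -1.914e-01] 7 0.0001 0.1658
[3, 4, 5, 8, 9, 18] [ 0.3488 -0.1822  0.1852  0.4883  0.1313  0.2997] 6 0.0722 0.1633
[3, 4, 5, 8, 9, 18, 17] [ 0.0898 -0.1831  0.2788  0.5736  0.1548  0.5246  0.2016] 7 0.0225 0.1409
[3, 4, 5, 8, 9, 11, 18] [ 0.337  -0.1825  0.1222  0.4971  0.1252  0.0555  0.2986] 7 0.0728 0.1523
[4, 5, 8, 9, 18, 16, 17] [-1.000e-04  1.989e-01  6.016e-01  4.639e-01  3.780e-01 -1.917e-01
 -3.000e-04] 7 0.0001 0.0995
```

The kinematics fit to 0.1 mm. Next I'll search for a tilt and heading that reach the whole push within the joint ranges.

```bash
sed -i 's/^idx=.*/idx=[4,5,8,9,11,18,16]/' fit.py
cat > ik.py <<'E'
exec(open('fit.py').read())
lo=np.array([-176.03,-82.01,-58.28,-173.87,-174.79,-173.66]);hi=np.array([176.03,121.73,71.71,95.51,-.11,173.66])
YAW=np.radians(10.5); lip=np.array([.513,.174,.185]); e=np.array([np.cos(YAW),np.sin(YAW),0]); piv=lip+.205*e-[0,0,.055]
def toolR(phi,psi,flip):  # phi below horizontal, psi heading (deg)
    a,f=np.radians(psi),np.radians(phi); z=np.array([np.cos(f)*np.cos(a),np.cos(f)*np.sin(a),-np.sin(f)]); y=np.array([-np.sin(a),np.cos(a),0])*(-1 if flip else 1)
    return np.stack([np.cross(y,z),y,z],1)
def tcp(th,d,R,back=0.):
    # material point d below lip on the plate, bar angle th; 'back' = gap along outward normal
    t53=np.radians(53); u=np.array([-.205+d*np.cos(t53),.055-d*np.sin(t53)]); n=np.array([-np.sin(t53),-np.cos(t53)])
    u=u+n*(.003+back); c,s=np.cos(th),np.sin(th); r=np.array([c*u[0]+s*u[1],-s*u[0]+c*u[1]])
    up=R[:,0]*np.sign(R[2,0]); return piv+e*r[0]+np.array([0,0,r[1]])-.0095*up
def ik(pos,R,q0):
    def f(q):
        t,r=fk(P,q); return np.r_[(t-pos)*10,(Ro.from_matrix(R).inv()*(r*Ro.from_matrix(RT))).as_rotvec()*2]
    s=least_squares(f,np.clip(q0,lo+1,hi-1),bounds=(lo,hi),xtol=1e-9); return s.x,s.cost
def margin(q): return np.min(np.minimum(q-lo,hi-q))
E
cat > s.py <<'E'
from ik import *
q0=np.array(D[-3][0] if 0 else json.loads(open('log.jsonl').readlines()[1])[0])
print(q0.round(1),fk(P,q0)[0])
res=[]
for flip in (0,1):
  for phi in (30,45,60):
    for psi in (-50,-30,-10,10,30,50):
      R=toolR(phi,psi,flip); ok=[];
      for st in ([43,-5,-15,9,-67,-124],[43,-5,-15,9,-67,56],[-20,-5,-15,9,-67,0],[30,-30,-40,-90,-60,60]):
        q=np.array(st,float); m=[];c=0; qs=[]
        for th,bk in ((0,.03),(0,0),(.45,0),(.9,0)):
          q,cc=ik(tcp(th,.03,R,bk),R,q); c=max(c,cc); m.append(margin(q)); qs.append(q.round(0).tolist())
          if cc>1e-6: break
        if c<1e-6: ok.append((min(m),qs[1],qs[3]))
      if ok: res.append((max(ok,key=lambda o:o[0]),flip,phi,psi))
res.sort(key=lambda r:-r[0][0])
for r in res[:14]: print(r)
E
python3 s.py
```

```text
[  43.1   -5.2  -14.4    8.9  -67.  -124.4] [0.53039437 0.16221773 0.39028969]
((np.float64(26.21306358638737), [13.0, 3.0, -30.0, -55.0, -31.0, -11.0], [18.0, 1.0, -16.0, -37.0, -39.0, -36.0]), 0, 45, 50)
((np.float64(23.478199236254376), [-10.0, 10.0, -32.0, -84.0, -49.0, 31.0], [2.0, 3.0, -17.0, -67.0, -44.0, -2.0]), 0, 30, 50)
((np.float64(21.77618478893538), [30.0, 2.0, -33.0, -21.0, -29.0, -54.0], [27.0, 3.0, -13.0, -16.0, -47.0, -59.0]), 0, 60, 50)
((np.float64(21.776184780332002), [30.0, 2.0, -33.0, -21.0, -29.0, 126.0], [27.0, 3.0, -13.0, -16.0, -47.0, 121.0]), 1, 60, 50)
((np.float64(13.017527475800023), [56.0, 12.0, -42.0, 37.0, -52.0, 136.0], [51.0, 13.0, -20.0, 32.0, -67.0, 154.0]), 0, 60, -50)
((np.float64(13.017527475746121), [56.0, 12.0, -42.0, 37.0, -52.0, -44.0], [51.0, 13.0, -20.0, 32.0, -67.0, -26.0]), 1, 60, -50)
((np.float64(7.573273742942241), [61.0, 17.0, -48.0, 51.0, -58.0, -62.0], [55.0, 15.0, -29.0, 47.0, -69.0, -42.0]), 1, 45, -50)
((np.float64(7.5732737411714055), [61.0, 17.0, -48.0, 51.0, -58.0, 118.0], [55.0, 15.0, -29.0, 47.0, -69.0, 138.0]), 0, 45, -50)
((np.float64(4.915250887223145), [65.0, 24.0, -51.0, 59.0, -67.0, -75.0], [57.0, 19.0, -36.0, 59.0, -74.0, -56.0]), 1, 30, -50)
((np.float64(4.9152508523991685), [65.0, 24.0, -51.0, 59.0, -67.0, 105.0], [57.0, 19.0, -36.0, 59.0, -74.0, 124.0]), 0, 30, -50)
((np.float64(2.3914237498637405), [53.0, 6.0, -52.0, 51.0, -40.0, -35.0], [50.0, 7.0, -29.0, 37.0, -55.0, -12.0]), 1, 60, -30)
((np.float64(2.391423741104518), [53.0, 6.0, -52.0, 51.0, -40.0, 145.0], [50.0, 7.0, -29.0, 37.0, -55.0, 168.0]), 0, 60, -30)
```

```bash
cat >> ik.py <<'E'
_t=tcp
def tcp(th,d,R,back=0.,lat=0.):
    s=-1 if (R[:,1]@e)>0 else 1   # finger corner nearest the plate
    lv=np.array([-e[1],e[0],0]); corner=-s*.021*R[:,1]
    t=_t(th,d,R,back)-corner; return t-lv*(lv@(t+corner-piv))+lv*lat
def path(p0,R0,p1,R1,n): # interpolated poses
    rv=(Ro.from_matrix(R1)*Ro.from_matrix(R0).inv()).as_rotvec()
    return [(p0+(p1-p0)*k/n,(Ro.from_rotvec(rv*k/n)*Ro.from_matrix(R0)).as_matrix()) for k in range(1,n+1)], rv
E
cat > s2.py <<'E'
from ik import *
d=json.loads(open('log.jsonl').readlines()[1]); q0=np.array(d[0]); p0=np.array(d[1]); R0=Ro.from_euler('xyz',d[2],degrees=True).as_matrix()
for phi,psi in ((38,50),(38,42),(45,42),(38,60)):
    R=toolR(phi,psi,0); pre=tcp(0,.035,R,.03)-.03*e; hi_=pre+[0,0,.17]
    way=[(p0,toolR(74,psi,0),8),(hi_,R,14),(pre,R,8),(tcp(0,.035,R,.01),R,4)]+[(tcp(t,.035,R),R,3) for t in np.arange(0,1.01,.1)]
    q=q0;p,Rc=p0,R0;out=[]
    for pt,Rt,n in way:
        ms=[];st=0;c=0;s,rv=path(p,Rc,pt,Rt,n)
        for pp,rr in s:
            qn,cc=ik(pp,rr,q); st=max(st,np.abs(qn-q).max());c=max(c,cc);q=qn;ms.append(margin(q))
        out.append((round(min(ms),1),round(st,1),c>1e-5)); p,Rc=pt,Rt
    print(phi,psi,out); print(' pre',pre.round(3),'contact',tcp(0,.035,R).round(3),'end',tcp(.9,.035,R).round(3),q.round(0))
E
python3 s2.py
```

```text
38 50 [(np.float64(44.4), np.float64(6.5), np.False_), (np.float64(25.5), np.float64(8.8), np.False_), (np.float64(21.3), np.float64(7.2), np.False_), (np.float64(22.5), np.float64(1.3), np.False_), (np.float64(26.3), np.float64(0.7), np.False_), (np.float64(27.2), np.float64(1.8), np.False_), (np.float64(28.1), np.float64(1.8), np.False_), (np.float64(29.2), np.float64(1.6), np.False_), (np.float64(30.3), np.float64(1.5), np.False_), (np.float64(31.7), np.float64(1.3), np.False_), (np.float64(33.1), np.float64(1.1), np.False_), (np.float64(34.7), np.float64(0.9), np.False_), (np.float64(35.9), np.float64(0.8), np.False_), (np.float64(36.3), np.float64(0.6), np.False_), (np.float64(36.7), np.float64(0.7), np.False_)]
 pre [0.458 0.18  0.13 ] contact [0.511 0.19  0.148] end [0.6   0.207 0.284] [ 15.   1. -17. -49. -37. -24.]
38 42 [(np.float64(44.3), np.float64(5.1), np.False_), (np.float64(0.0), np.float64(6.8), np.True_), (np.float64(0.0), np.float64(38.4), np.True_), (np.float64(0.0), np.float64(1.2), np.True_), (np.float64(0.0), np.float64(0.6), np.True_), (np.float64(0.0), np.flo
[... 1520 characters left out ...]
1), np.False_), (np.float64(26.5), np.float64(1.2), np.False_), (np.float64(30.4), np.float64(0.5), np.False_), (np.float64(31.3), np.float64(1.3), np.False_), (np.float64(32.3), np.float64(1.3), np.False_), (np.float64(33.5), np.float64(1.2), np.False_), (np.float64(34.9), np.float64(1.1), np.False_), (np.float64(36.5), np.float64(1.0), np.False_), (np.float64(38.2), np.float64(0.9), np.False_), (np.float64(40.0), np.float64(0.8), np.False_), (np.float64(41.9), np.float64(0.7), np.False_), (np.float64(43.9), np.float64(0.7), np.False_), (np.float64(45.9), np.float64(0.7), np.False_)]
 pre [0.456 0.177 0.13 ] contact [0.509 0.187 0.148] end [0.598 0.204 0.284] [  8.   5. -11. -53. -51. -11.]
```

```bash
sed -i 's/^for phi,psi.*/for phi,psi in ((38,55),):/; s/\.035,R,\([.0-9]*\))/.035,R,\1,-.015)/g; s/(tcp(t,.035,R),R,3)/(tcp(t,.035,R,0,-.015),R,3)/' s2.py; cat >> s2.py <<'E'
    print('hi',hi_.round(3)); R=toolR(38,55,0)
    for t in np.arange(0,1.01,.1): print(round(t,1),(tcp(t,.035,R,0,-.015)*1000).round(0))
E
python3 s2.py
```

```text
38 55 [(np.float64(44.5), np.float64(7.3), np.False_), (np.float64(31.1), np.float64(7.2), np.False_), (np.float64(23.7), np.float64(5.6), np.False_), (np.float64(24.9), np.float64(1.2), np.False_), (np.float64(28.7), np.float64(0.6), np.False_), (np.float64(29.6), np.float64(1.5), np.False_), (np.float64(30.6), np.float64(1.4), np.False_), (np.float64(31.8), np.float64(1.3), np.False_), (np.float64(33.1), np.float64(1.2), np.False_), (np.float64(34.6), np.float64(1.1), np.False_), (np.float64(36.2), np.float64(1.0), np.False_), (np.float64(38.0), np.float64(0.8), np.False_), (np.float64(39.8), np.float64(0.7), np.False_), (np.float64(41.8), np.float64(0.7), np.False_), (np.float64(43.8), np.float64(0.7), np.False_)]
 pre [0.46  0.164 0.13 ] contact [0.51  0.189 0.148] end [0.599 0.205 0.284] [  9.   3. -13. -52. -46. -15.]
hi [0.46  0.164 0.3  ]
0.0 [513. 174. 148.]
0.1 [516. 175. 166.]
0.2 [521. 176. 184.]
0.3 [528. 177. 202.]
0.4 [537. 178. 218.]
0.5 [547. 180. 234.]
0.6 [559. 182. 249.]
0.7 [572. 185. 262.]
0.8 [586. 188. 274.]
0.9 [602. 190. 284.]
1.0 [618. 193. 293.]
```

Emit:
servo_tool(rows=[[0,0,0,0,0,6],[0,0,0,0,0,6],[0,0,0,0,0,6],[0,0,0,0,0,6],[0,0,0,0,0,6]])

```text
clock: 3.95
tool_pos: [0.5278, 0.161, 0.3901]
orientation: [179.6, 16.5, -138.6]
force: [-0.8, 0.8, 0.4]
opening: 0.0003
```

Emit:
servo_tool(rows=[[0,0,0,0,0,6.8],[0,0,0,0,0,6.8],[-4.5,0,-4,2.1,-1.5,0],[-4.5,0,-4,2.1,-1.5,0],[-4.5,0,-4,2.1,-1.5,0]])

```text
clock: 4.37
tool_pos: [0.5146, 0.1611, 0.3776]
orientation: [179.6, 24.3, -125.4]
force: [-0.2, -0.0, -0.2]
opening: 0.0005
```

Emit:
servo_tool(rows=[[-5,0,-6,2.1,-1.5,0],[-5,0,-6,2.1,-1.5,0],[-5,0,-6,2.1,-1.5,0],[-5,0,-6,2.1,-1.5,0],[-5,0,-6,2.1,-1.5,0]])

```text
clock: 4.78
tool_pos: [0.489, 0.161, 0.3479]
orientation: [179.7, 37.3, -125.3]
force: [0.3, 0.0, -0.1]
opening: 0.0003
```

Emit:
servo_tool(rows=[[-5,0,-7,2.1,-1.5,0],[-5,0,-7,2.1,-1.5,0],[-5,0,-7,2.1,-1.5,0],[-5,0,-7,2.1,-1.5,0],[-5,0,-7,2.1,-1.5,0]])

```text
clock: 5.2
tool_pos: [0.464, 0.1615, 0.3134]
orientation: [179.8, 50.2, -125.2]
force: [-0.1, -0.0, -1.0]
opening: 0.0007
```

```bash
python3 lg.py
```

```text
5.2 [11.35, -14.52, -25.89, -45.76, -47.87, -24.18] [-0.1 -0.  -1. ]
```

Smooth so far, with large joint margins. I'll descend to the pre-contact pose at about (0.455, 0.163, 0.130).

Emit:
servo_tool(rows=[[-1,0,-18,0.7,-0.5,0],[-1,0,-18,0.7,-0.5,0],[-1,0,-18,0,0,0],[-1,0,-18,0,0,0],[-1,0,-18,0,0,0]])

```text
clock: 5.62
tool_pos: [0.4592, 0.1609, 0.2227]
orientation: [179.7, 51.8, -125.4]
force: [-0.4, 0.2, 0.0]
opening: 0.0003
```

Emit:
servo_tool(rows=[[0,0,-18,0,0,0],[0,0,-18,0,0,0],[0,0,-18,0,0,0],[0,0,-18,0,0,0],[0,0,-18,0,0,0]])

```text
clock: 6.03
tool_pos: [0.4593, 0.1612, 0.133]
orientation: [179.7, 51.8, -125.3]
force: [0.5, -0.2, 0.1]
opening: 0.0004
```

```bash
python3 lg.py; python3 - <<'E'
from h import *
im,d=viewer.snapshot('side'); cv2.imwrite('pics/side2.png',cv2.resize(im[140:310,140:400,::-1],None,fx=3,fy=3,interpolation=cv2.INTER_CUBIC))
E
```

```text
6.0333 [-4.04, 4.42, -34.35, -71.24, -45.41, 19.87] [ 0.5 -0.2  0.1]
```

View pics/side2.png

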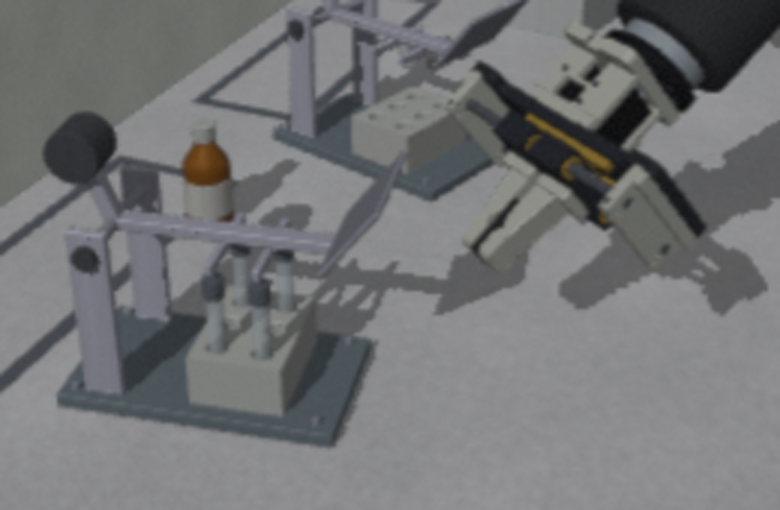

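The picture shows the closed fingertips at crop (480,255), in front of and below the plate at (365,215), with everything clear. I'll approach, then push along the arc.

Emit:
servo_tool(rows=[[7,1.7,1.5,0,0,0],[7,1.7,1.5,0,0,0],[7,1.7,1.5,0,0,0],[7,1.7,1.5,0,0,0],[5,1.5,1.5,0,0,0]])

```text
clock: 6.5
tool_pos: [0.4949, 0.1694, 0.1433]
orientation: [-179.9, 51.9, -125.0]
force: [0.3, -0.3, -0.4]
opening: 0.0003
```

Emit:
servo_tool(rows=[[4,1,1.5,0,0,0],[4,1,1.5,0,0,0],[3,1,2,0,0,0],[3,1,2,0,0,0],[2,0.5,2,0,0,0]])

```text
clock: 6.92
tool_pos: [0.5097, 0.1734, 0.151]
orientation: [179.9, 51.8, -125.2]
force: [-0.0, 0.0, 0.2]
opening: 0.0004
```

Emit:
servo_tool(rows=[[1,0.3,4,0,0,0],[1,0.2,4,0,0,0],[1,0.2,4,0,0,0],[1,0.2,4,0,0,0],[1,0.2,4,0,0,0]])

```text
clock: 7.33
tool_pos: [0.5143, 0.1743, 0.171]
orientation: [179.9, 51.8, -125.2]
force: [-0.3, -0.1, -2.3]
opening: 0.0007
```

Contact, with −2.3 N as expected. I'll continue along the arc.

Emit:
servo_tool(rows=[[1.5,0.3,5,0,0,0],[1.5,0.3,5,0,0,0],[1.5,0.3,5,0,0,0],[2,0.3,5,0,0,0],[2,0.3,5,0,0,0]])

```text
clock: 7.75
tool_pos: [0.523, 0.176, 0.1963]
orientation: [179.9, 51.8, -125.2]
force: [-1.9, -0.9, -0.9]
opening: 0.0003
```

Emit:
servo_tool(rows=[[2.5,0.4,5,0,0,0],[2.5,0.4,5,0,0,0],[2.7,0.5,5,0,0,0],[3,0.5,5,0,0,0],[3.2,0.5,5,0,0,0]])

```text
clock: 8.17
tool_pos: [0.5369, 0.1784, 0.2213]
orientation: [179.9, 51.8, -125.2]
force: [-4.2, -0.1, 1.5]
opening: 0.0006
```

```bash
python3 lg.py; python3 - <<'E'
from h import *
im,d=viewer.snapshot('side'); cv2.imwrite('pics/side3.png',cv2.resize(im[100:310,140:400,::-1],None,fx=2.8,fy=2.8,interpolation=cv2.INTER_CUBIC))
E
```

```text
8.1667 [4.88, 0.82, -24.03, -59.97, -44.18, -2.51] [-4.2 -0.1  1.5]
```

View pics/side3.png

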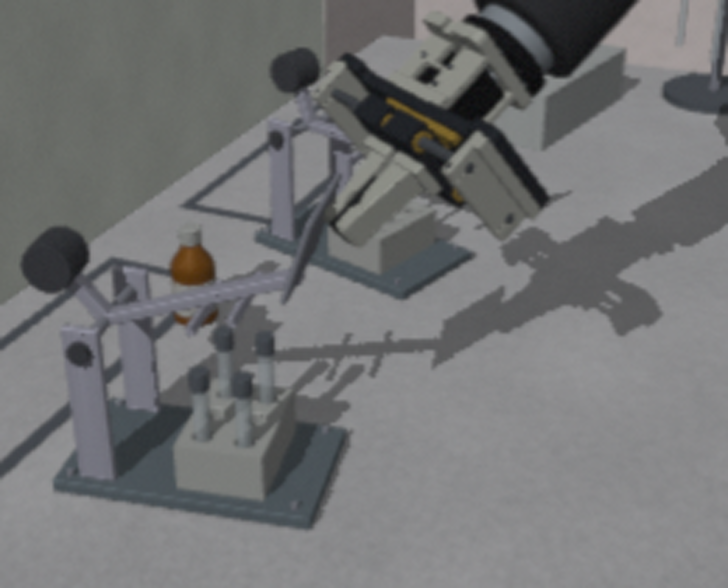

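The bar is lifted about 0.35 to 0.4 rad. The fingertip is on the plate (crop (335,225)), the tubes are seated and the forces are small. Continuing.

Emit:
servo_tool(rows=[[3.5,0.6,5,0,0,0],[3.5,0.6,5,0,0,0],[3.7,0.6,5,0,0,0],[4,0.6,4.8,0,0,0],[4,0.7,4.8,0,0,0]])

```text
clock: 8.63
tool_pos: [0.5563, 0.1813, 0.2461]
orientation: [179.9, 51.9, -125.2]
force: [-2.2, 0.4, 1.5]
opening: 0.0004
```

Emit:
servo_tool(rows=[[4.2,0.7,4.5,0,0,0],[4.5,0.8,4.4,0,0,0],[4.7,0.8,4.2,0,0,0],[5,0.9,4,0,0,0],[5,0.9,4,0,0,0]])

```text
clock: 9.05
tool_pos: [0.5798, 0.1853, 0.2669]
orientation: [179.9, 51.8, -125.2]
force: [-0.8, 0.1, 0.3]
opening: 0.0004
```

Emit:
servo_tool(rows=[[5,0.9,3.5,0,0,0],[5,0.9,3.5,0,0,0],[5,0.9,3.3,0,0,0],[5,0.9,3,0,0,0],[5,0.9,3,0,0,0]])

```text
clock: 9.47
tool_pos: [0.6046, 0.1899, 0.2829]
orientation: [179.9, 51.8, -125.2]
force: [-0.1, -0.3, 0.1]
opening: 0.0003
```

Emit:
servo_tool(rows=[[-6,-2,0,0,0,0],[-6,-2,0,0,0,0],[-6,-2,0,0,0,0],[-6,-2,0,0,0,0],[-6,-2,0,0,0,0]])

```text
clock: 9.88
tool_pos: [0.573, 0.1795, 0.2827]
orientation: [179.9, 51.8, -125.2]
force: [-0.3, -0.3, -0.5]
opening: 0.0007
```

```bash
python3 lg.py; python3 - <<'E'
from h import *
im,d=viewer.snapshot('side'); cv2.imwrite('pics/side4.png',cv2.resize(im[80:310,140:400,::-1],None,fx=2.5,fy=2.5,interpolation=cv2.INTER_CUBIC))
E
```

```text
9.8833 [7.35, -0.61, -17.84, -53.27, -46.42, -13.28] [-0.3 -0.3 -0.5]
```

View pics/side4.png

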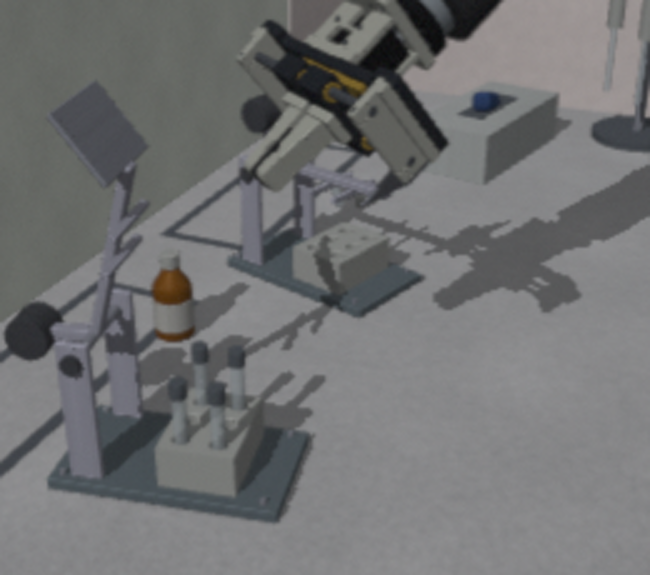

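The bar is fully raised (plate at crop (100,135)), the four tubes are seated, the bottle is standing and the other arm is down. I'll back off further and let it settle.

Emit:
servo_tool(rows=[[-12,-4,4,0,0,0],[-12,-4,4,0,0,0],[-12,-4,4,0,0,0],[-12,-4,4,0,0,0],[-8,-2,2,0,0,0]])

```text
clock: 10.35
tool_pos: [0.5165, 0.1613, 0.3018]
orientation: [180.0, 51.9, -125.1]
force: [0.2, 0.0, 0.6]
opening: 0.0001
```

Emit:
servo_tool(rows=[[0,0,0,0,0,0],[0,0,0,0,0,0],[0,0,0,0,0,0],[0,0,0,0,0,0],[0,0,0,0,0,0]])

```text
clock: 10.77
tool_pos: [0.5183, 0.1619, 0.3003]
orientation: [179.8, 51.8, -125.2]
force: [-0.2, -0.1, 0.1]
opening: 0.0001
```

Emit:
servo_tool(rows=[[0,0,0,0,0,0],[0,0,0,0,0,0],[0,0,0,0,0,0],[0,0,0,0,0,0],[0,0,0,0,0,0]])

```text
clock: 11.18
tool_pos: [0.518, 0.1619, 0.3006]
orientation: [179.9, 51.8, -125.2]
force: [-1.2, 0.0, -1.0]
opening: 0.0006
```

```bash
python3 lg.py; python3 - <<'E'
from h import *
im,d=viewer.snapshot('side'); S=pts('side',d); S0=pts('side',np.load('side0d.npy'))
im2,d2=viewer.snapshot('side'); g=np.zeros((384,512),bool); g[100:200,150:205]=1; S2=pts('side',d2)
m=g&(S[...,2]>.22)&(S[...,0]>.5)&(S[...,0]<.8)&(S[...,1]<.4)
print('plate',S[m].mean(0),S[m].max(0),'later',S2[m].mean(0))
old=cv2.imread('pics/side0.png')[...,::-1]
for n,(a,b,c,e) in dict(jar=(325,372,170,208),bottle=(180,215,198,218)).items():
    print(n,np.abs(im[a:b,c:e].astype(int)-old[a:b,c:e]).mean().round(1))
def om(i): h=cv2.cvtColor(np.ascontiguousarray(i),cv2.COLOR_RGB2HSV); k=(h[...,1]>150)&(h[...,0]<20); k[:, :190]=0;k[:,230:]=0; return np.argwhere(k).mean(0)
print('amber',om(old),om(im))
# bar_b arm: points z .1-.2 of station b
for P in (S0,S): q=P[(P[...,2]>.12)&(P[...,2]<.20)&(P[...,1]<-.02)&(P[...,1]>-.25)&(P[...,0]>.5)&(P[...,0]<.8)]; print('b',len(q),q.max(0).round(3),q.min(0).round(3))
E
```

```text
11.1833 [6.33, -7.16, -21.65, -51.56, -48.88, -15.4] [-1.2  0.  -1. ]
plate [0.69042679 0.21278948 0.30329199] [0.72492634 0.2574703  0.34452122] later [0.68802672 0.21614116 0.30486854]
jar 6.0
bottle 7.6
amber [194.74825175 208.29370629] [197.14110429 208.44785276]
b 840 [ 0.797 -0.119  0.2  ] [ 0.545 -0.249  0.12 ]
b 856 [ 0.799 -0.121  0.2  ] [ 0.544 -0.25   0.12 ]
```

```bash
python3 -c "
from plant import ctrl; print(ctrl.close_job())"
```

```text
the job is handed in; nothing more can be done
None
```

The tubes' arm is fully raised and stays up by itself, and I handed the job in at about 11 s. One thing could still fail it: a wrist-force spike on the way there.

**The push:** I used closed fingertips, tilted and turned, on the underside of the plate and followed its arc. Forces read during the push were at most about 4.5 N, and the arm fell past its balance point on its own. I then backed clear.

**Last checks:**
- **Tubes' arm:** its upper edge measured 0.344 m high, where the raised stop should put it at about 0.342 m. Two pictures in a row agreed to a few millimetres, which is about the depth noise.
- **Other arm:** it is down, with its points unchanged to about 2 mm.
- **Tubes:** all four looked seated in the last picture I viewed.
- **Bottle and jar:** the jar's image patch is nearly unchanged. The bottle's amber patch shifted 2.4 pixels; I put this down to the raised bar no longer blocking part of the view, but did not check it.
- **Robot:** it touches nothing, with about 1 N of force noise.

**The force spike:** at about 2.2 s, my first tilt of the tool was too close to the base and ran joints 3 and 6 up to the edge of their ranges. The wrist force read about 220 N at that moment, though nothing in the scene was touched. That is over the 120 N limit, and a joint speed or range limit may also have been passed, so the job may be judged failed for it. I backed out slowly, fitted the arm's kinematics, and used a different heading for the push.

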